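Bring a paint sample under the viewer's sight window

TASK

Uncover the colour viewer's sight window by pushing the blue tab on its shutter until the shutter is all the way open. Then push the orange tab of the sample slide fully in to its end stop and let it go, so that it springs back and is caught by the stop pin at mid travel with the painted tile under the window. Work with the fingers only, pick nothing up, and leave the dishes, mortar and brush where they are.

Things in the scene. Friction and masses are not known exactly. Their poses are not given: they have to be found in the camera images.
- viewer: colour viewer fixed to the table: dark base plate 250 x 110 x 8 mm, white hood. Origin on the table top; +x: way the slide is pushed in (roughly away from the robot), +y: way the shutter opens. In mm: base x -60 to 190, y -55 to 55; hood x 5 to 65, y -45 to 70, top z 40 (runners to 43); end stop x 177 to 187, 24 high; pin guide x 95 to 125, y 37 to 57, 26 high
- window (a point): centre of the 34 mm square sight window in the hood's top, at viewer x = 35, y = 0, z = 40 mm
- shutter (a joint): black shutter plate 44 x 42 x 4 mm on top of the hood, sliding along viewer +y with about 1.5 N of friction, stays where it is left. 0 = window covered, 0.042 m = all the way open against its stop; starts between 0 and 0.008
- shutter_tab (a point): centre of the pushing face of the shutter's upright blue tab; the face looks to viewer -y, the tab is pushed to viewer +y. Tab 26 mm wide (along viewer x), 6 mm thick, z = 44 to 68 mm above the table (this point 58 mm). Moves with the shutter; at shutter 0 it is at viewer x = 35, y = -21 mm
- sample_slide (a joint): slide bar 180 x 38 x 10 mm along viewer +x. 0 = out, its rest; 0.075 m = fully in at the end stop. A damped spring drives it out (3 N at 0, 7.5 N fully in; about 2 N more to push while its tooth passes the pin). Pushed beyond 0.045 m, the pin drops behind the tooth; let go, the slide springs back and is held at 0.045, the mid position
- slide_tab (a point): centre of the pushing face of the upright orange tab at the slide's outer end; the face looks to viewer -x, the tab is pushed to viewer +x. Tab 40 mm wide (along viewer y), 8 mm thick, z = 12 to 60 mm above the table (this point 45 mm). Moves with the slide; at slide 0 it is at viewer x = -85, y = 0 mm; fully in, the tab stops 7 mm short of the hood
- sample (a point): centre of the teal painted white tile, 30 mm square, lying on the slide (z = 24 mm); at slide 0.045 it lies under the window
- stop_pin (a joint): sprung steel stop pin, 8 mm thick, with a red knob, lying level beside the slide at viewer x = 110 mm, moving along viewer y; the knob ends at y = 76 mm. 0 = pin in (at the start, and when it holds the slide's tooth), up to 0.015 m while the tooth rides past it. It works by itself; no need to touch it
- ochre_dish: loose white dish of ochre paint, 90 mm across, 24 mm high; origin at the centre of its underside; bystander
- teal_dish: loose white dish of teal paint, 90 mm across, 24 mm high; origin at the centre of its underside; bystander
- mortar: loose white mortar with pestle, 110 mm across, 62 mm high; origin at the centre of its underside; bystander
- brush: loose paint brush lying on the table, 186 mm long along its x, 9 mm thick; origin at the middle of its underside; bystander

How it is judged:
On the way, in this order (a step that is already met when the one before it is completed fails the run):
1. the shutter is pushed all the way open (value of joint shutter above 0.036 m), for 0.1 s.
2. the sample slide is pushed fully in (value of joint sample_slide above 0.07 m).
3. the slide, let go, has sprung back onto the stop pin (value of joint sample_slide between 0.041 and 0.049 m and value of joint stop_pin below 0.003 m), for 0.2 s.
At the end, for the whole second after the job is handed in: the shutter is open (joint above 0.036 m), the sample slide rests on its catch (joint 0.045 m within 4 mm) with the stop pin in (joint below 0.003 m), and no dish, mortar or brush has moved more than 20 mm (all of step 3 and value of joint shutter above 0.036 m and distance of each of ochre_dish, teal_dish, mortar, brush from where it was at the start of the episode below 0.02 m); the robot touches nothing.
It fails at once if a dish, the mortar or the brush is shoved, lifted or carried (moved more than 20 mm) (distance of any of ochre_dish, teal_dish, mortar, brush from where it was at the start of the episode above 0.02 m).
It fails at once if the viewer is worked with the arm or the body of the gripper instead of the fingers (over 5 N) (contact force between the arm and viewer above 5 N).
It also fails if it takes over 51 s, if anything falls off the work surface, if the arm or the gripper's body presses on something with over 40 N, if the wrist force passes 120 N, or if a joint passes its speed limit or range.

ROBOT

A 6-joint arm with a two-finger parallel gripper is mounted at the origin on the work surface. World frame = base frame: x ahead of the robot, y to its left, z up, the work surface at z = 0. Lengths are in m, angles in rad, forces in N, time in s.
With the tool pointing down it reaches from about 0.25 to 0.85 m from the base axis. Payload 12.5 kg.
Tool frame: the origin (TCP) lies midway between the tips of the shut fingers; the grasp point (between the pads) lies 19 mm behind it (hold_point_z is the distance from the TCP to the grasp point, in m); z points along the fingers, y is the line along which they close (so a half turn about z gives the same grasp; the last joint's range is limited). The gripper opens to 93 mm and grips with 3 to 60 N. Pads are 15 mm wide; open, the fingers measure 128 mm over their backs; the gripper's body (75 mm by 188 mm) begins 65 mm behind the grasp point.
Start: joints at [1.174, 0.351, 1.652, -0, 1.139, -0.085], TCP at [0.169, 0.523, 0.187] pointing down, gripper open.
Joint ranges: [-2.75, 2.75], [-0.79, 2.1], [0.01, 2.65], [-1.57, 4.71], [0.07, 3.14], [-2.87, 2.87]. Speed limits (rad/s): [2.22, 2.22, 2.79, 3.14, 3.14, 3.14].

INTERFACE

Orientations are given as a rotation vector (axis times angle).
In Python, from rig import * gives the robot as it stands. Calls block until the motion is done:
- move_pose(position, orientation): joint-space move of the TCP to a pose.
- move_l(position, feed=0.15, frame=None): straight line of the TCP; frame=None keeps the orientation; feed is the mean speed in m/s.
- goto_joints(angles): joint-space move.
- grip(opening): finger opening in m; the grip force is fixed at half the most; returns when the fingers have stopped.
- pause(seconds).
- ik(position, orientation): joint angles nearest the present ones, or None.
- get_image(name): name is "side" or "top" or "wrist"; returns (picture, depth): 384x512x3 uint8, red, green, blue; 384x512 float32, m along the optical axis (not along the pixel's ray), 0 where there is no reading.
- get_calibration(name): a dict with "fx", "fy", "cx", "cy" (pixels), "k1" (the pictures are not rectified: a ray, as slopes to the right and down, at radius r is drawn at 1 + k1 r^2 times it, then the intrinsics apply), "origin" and "rotation" of the camera in the world. Camera axes: x right, y down, z forward; pixel columns grow to the right and rows downward; lengths in m; the calibration is good to about 2 mm. A picture is of the moment at which its call begins: read the wrist's pose just before it. get_calibration takes no time and is no camera call; for the wrist camera it gives the pose at the moment of the call.
A pose or a line that the arm cannot do raises Unreachable and nothing moves.
- sign_off(): hands the job in; it is judged then, once.
Trained networks look in the newest picture that a camera, given by its name, has taken for a name from the list of things; names that differ only in an ending like _2 or _b are one class to them, and where a whole thing is asked for, a point or a joint stands for the part that bears it (a point fixed in the world has none). Each returns a list of dicts, best first, with "conf" (0 to 1); they miss things now and then, are a little off and sometimes report something else, mostly with a low value. They report only what shows in the picture. A call takes as long as a camera call.
- spot_in(camera, name): "box" ([left, top, width, height] in pixels, round what is visible of it).
- silhouettes(camera, name): "pixels" (384x512 bool, what is visible of it) and "box" ([left, top, width, height] in pixels, round what is visible of it).
- mark_of(camera, name): "uv" ([column, row] in pixels: a listed point, or the origin of a listed thing).
Readings, each from a call of its own:
- read_time(): time.
- read_joint_pos(): joint angles.
- read_joint_vel(): joint speeds.
- read_tau(): joint torques, N m.
- read_eef_pos(): TCP position.
- read_tool_rot(): TCP orientation.
- read_force(): force on the tool from outside, world axes, zero at the start.
- read_torque(): the same for the moment, N m.
- read_finger_gap(): finger opening in m.
- read_gripper_force(): force on a finger pad.
Only numpy, scipy, OpenCV 4.12 (cv2) and the standard library are available. Lean on these libraries where they do the work, as an engineer would, in place of code of your own. Each camera call takes 0.05 s, during which the arm holds its last target. There are 200 camera calls.

## Working session

There is one attempt and no reset: what is moved stays moved. The work goes in short steps, each a Python script; the robot and the scene stay as the last script left them, time stands still between calls to the robot, and variables do not carry over. Pictures are saved under pics/ and viewed, at most 10 in all, crops included, and the job is handed in when it is done.

```bash
mkdir -p pics; ls; cat > h.py <<'E'
from rig import *
import numpy as np, cv2
def ray(cam,uv,cal=None):
    c=cal or get_calibration(cam)
    d=np.array([(uv[0]-c["cx"])/c["fx"],(uv[1]-c["cy"])/c["fy"]]); r=d.copy()
    for _ in range(20): r=d/(1+c["k1"]*(r@r))
    return np.array(c["origin"]),np.array(c["rotation"])@np.array([r[0],r[1],1.]),c
def at_z(cam,uv,z,cal=None):
    o,v,_=ray(cam,uv,cal); return o+v*(z-o[2])/v[2]
def at_depth(cam,uv,dep,cal=None):
    o,v,_=ray(cam,uv,cal); u=int(round(uv[0]));w=int(round(uv[1])); return o+v*dep[w,u]
E
python3 - <<'E'
from h import *
for cam in ("top","side"):
    im,d=get_image(cam); cv2.imwrite(f"pics/{cam}0.png",im[:,:,::-1])
    for n,z in (("viewer",0),("window",.04),("shutter_tab",.058),("slide_tab",.045),("sample",.024),("ochre_dish",0),("teal_dish",0),("mortar",0),("brush",0)):
        for r in mark_of(cam,n)[:2]:
            print(cam,n,round(r["conf"],2),np.round(r["uv"],1),at_z(cam,r["uv"],z).round(4))
print(read_time(),read_eef_pos(),read_tool_rot())
E
```

```text
picsTraceback (most recent call last):
  File "<stdin>", line 6, in <module>
  File "h.py", line 9, in at_z
    o,v,_=ray(cam,uv,cal); return o+v*(z-o[2])/v[2]
                                               ~^^^
IndexError: invalid index to scalar variable.
```

```bash
python3 - <<'E'
s=open('h.py').read()
s=s.replace('np.array(c["rotation"])@','cv2.Rodrigues(np.array(c["rotation"],float))[0]@')
open('h.py','w').write(s)
E
python3 - <<'E'
from h import *
print(get_calibration("top"))
for cam in ("top","side"):
    im,d=get_image(cam); cv2.imwrite(f"pics/{cam}0.png",im[:,:,::-1])
    for n,z in (("viewer",0),("window",.04),("shutter_tab",.058),("slide_tab",.045),("sample",.024),("ochre_dish",0),("teal_dish",0),("mortar",0),("brush",0)):
        for r in mark_of(cam,n)[:2]:
            print(cam,n,round(r["conf"],2),np.round(r["uv"],1),at_z(cam,r["uv"],z).round(4))
print(read_time(),read_eef_pos(),read_tool_rot())
E
```

```text
{'fx': 464.51969895330444, 'fy': 464.51969895330444, 'cx': 245.12986338846943, 'cy': 194.00518486076825, 'k1': -0.16493083302477804, 'origin': array([0.51516897, 0.04327632, 1.16924685]), 'rotation': array([-2.16709569,  2.17543914, -0.10129523])}
top viewer 0.9 [212.8 198. ] [0.6175 0.1277 0.    ]
top viewer 0.35 [221.1 181.5] [0.6594 0.1067 0.    ]
top shutter_tab 0.61 [221.7 179.1] [0.6581 0.1021 0.058 ]
top slide_tab 0.8 [218.9 234. ] [0.5262 0.1095 0.045 ]
top sample 0.9 [216.1 199.7] [0.6111 0.1177 0.024 ]
top ochre_dish 0.87 [129.  192.7] [0.6318 0.3429 0.    ]
top ochre_dish 0.35 [177.6 263.3] [0.4531 0.2161 0.    ]
top teal_dish 0.95 [284.3 151.3] [ 0.7366 -0.0547  0.    ]
top mortar 0.78 [290.2 217.4] [ 0.5676 -0.0675  0.    ]
top mortar 0.37 [219.9 229.2] [0.5387 0.1096 0.    ]
top brush 0.46 [178.2 262.1] [0.4561 0.2146 0.    ]
top brush 0.38 [289.4 219.4] [ 0.5626 -0.0655  0.    ]
side viewer 0.95 [245.6 226.2] [0.6165 0.1187 0.    ]
side window 0.64 [231.  212.8] [0.6488 0.1282 0.04  ]
side shutter_tab 0.66 [307.1 268.1] [0.4477 0.2842 0.058 ]
side shutter_tab 0.64 [232.7 201.4] [0.651  0.1068 0.058 ]
side slide_tab 0.87 [281.3 212.7] [0.5337 0.104  0.045 ]
side slide_tab 0.15 [232.6 199.5] [0.6603 0.0804 0.045 ]
side sample 0.63 [307.9 264.8] [0.4503 0.2384 0.024 ]
side sample 0.58 [251.9 219.7] [0.6001 0.1207 0.024 ]
side ochre_dish 0.82 [208.6 288.3] [0.6301 0.3282 0.    ]
side ochre_dish 0.59 [234.1 197.9] [0.6816 0.0071 0.    ]
side teal_dish 0.6 [226.  186.8] [ 0.7213 -0.0415  0.    ]
side teal_dish 0.34 [244.7 223.7] [0.6214 0.1097 0.    ]
side mortar 0.76 [282.2 193.1] [ 0.5615 -0.0504  0.    ]
side brush 0.76 [309.  267.9] [0.4486 0.2213 0.    ]
1.1 [0.1686884  0.52348462 0.18684233] [4.87753445e-01 3.10348565e+00 1.20417816e-05]
```

View pics/top0.png

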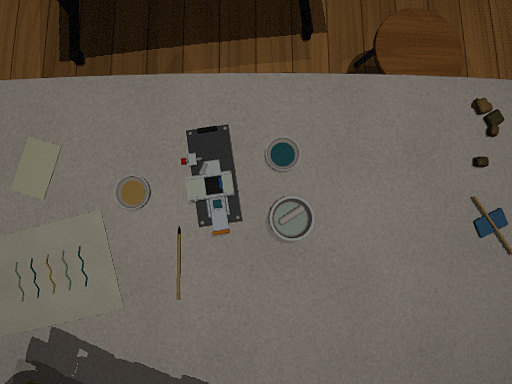

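View pics/side0.png

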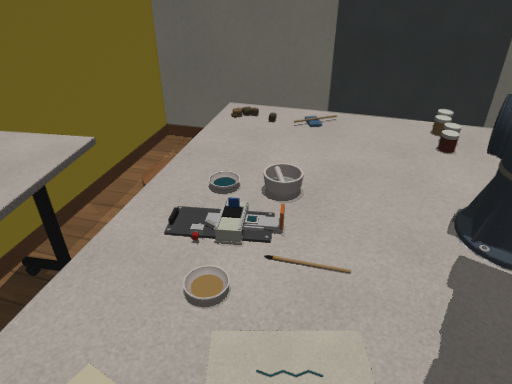

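```bash
cat >> h.py <<'E'
def ori(psi):  # tool down, tool y along viewer y at yaw psi
    t=np.pi/2+psi/2; return np.pi*np.array([np.cos(t),np.sin(t),0])
E
python3 - <<'E'
from h import *
grip(0.0)
move_pose([0.56,0.115,0.30],ori(0.11))
print(read_time(),read_eef_pos(),read_joint_pos(),read_finger_gap(),read_force())
cal=get_calibration("wrist"); im,d=get_image("wrist"); cv2.imwrite("pics/w0.png",im[:,:,::-1]); np.save("w0.npy",d)
import pickle; pickle.dump(cal,open("w0.pkl","wb"))
for n,z in (("viewer",0),("window",.04),("shutter_tab",.058),("slide_tab",.045),("sample",.024),("stop_pin",.0),("mortar",0)):
    for r in mark_of("wrist",n)[:2]:
        print(n,round(r["conf"],2),np.round(r["uv"],1),at_z("wrist",r["uv"],z,cal).round(4))
E
```

```text
4.625 [0.55978287 0.11567134 0.29986831] [ 1.22231358e-01  3.02762803e-01  1.43904449e+00  1.82230011e-04
  1.40001301e+00 -1.55924096e+00] 0.0007355519801020972 [-0.1699271   0.10812747 -0.4748273 ]
viewer 0.62 [252.  184.9] [ 0.6142  0.1114 -0.    ]
window 0.71 [256.1 209.6] [0.6437 0.1218 0.04  ]
shutter_tab 0.94 [241.8 214.2] [0.6475 0.1002 0.058 ]
shutter_tab 0.39 [256.8 184.1] [0.5977 0.118  0.058 ]
slide_tab 0.59 [254.2 135.6] [0.5279 0.1065 0.045 ]
sample 0.76 [253.5 179. ] [0.5983 0.1126 0.024 ]
sample 0.67 [154. 237.] [ 0.7174 -0.0453  0.024 ]Traceback (most recent call last):
  File "<stdin>", line 8, in <module>
ValueError: it knows: brush, mortar, ochre_dish, sample, shutter_tab, slide_tab, teal_dish, viewer, window
```

View pics/w0.png

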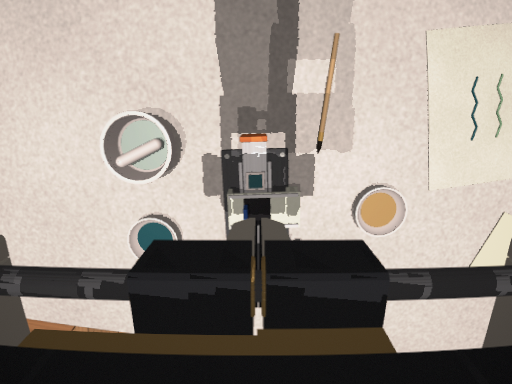

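```bash
python3 - <<'E'
from h import *
import pickle
cal=pickle.load(open("w0.pkl","rb")); d=np.load("w0.npy"); im=cv2.imread("pics/w0.png")
C=[at_z("top",uv,.008)[:2] for uv in ((198,226.5),(241,220.5),(187,130),(227,125))]
print(np.round(C,4)); e=lambda a,b:np.arctan2(*(b-a)[::-1])
print("yaw top", e(C[0],C[2]),e(C[1],C[3]),e(C[1],C[0])-np.pi/2,e(C[3],C[2])-np.pi/2)
h=cv2.cvtColor(im,cv2.COLOR_BGR2HSV)
for nm,lo,hi in (("orange",(5,180,90),(14,255,255)),("blue",(112,150,60),(128,255,255))):
    m=cv2.inRange(h,lo,hi); n,l,s,c=cv2.connectedComponentsWithStats(m); k=1+s[1:,4].argmax()
    vs,us=np.where(l==k); P=np.array([at_depth("wrist",(u,v),d,cal) for u,v in zip(us,vs)])
    print(nm,s[k],P.mean(0).round(4),np.percentile(P,[3,50,97],axis=0).round(4))
    T=P[P[:,2]>np.percentile(P[:,2],90)-.008]; r=cv2.minAreaRect(T[:,:2].astype(np.float32)*1000); print(len(T),r)
    np.save(nm+".npy",P)
E
```

```text
[[0.5454 0.164 ]
 [0.5601 0.0564]
 [0.7918 0.1941]
 [0.8041 0.0916]]
yaw top 0.12132729986701134 0.14307668300516624 0.13587745069981527 0.11907580363453718
orange [241 134  26   6  78] [0.5276 0.1062 0.0455] [[0.5251 0.0883 0.0222]
 [0.5275 0.1062 0.0474]
 [0.5304 0.1234 0.0602]]
36 ((529.5343627929688, 105.63105010986328), (4.530970096588135, 36.276119232177734), 6.301805019378662)Traceback (most recent call last):
  File "<stdin>", line 9, in <module>
ValueError: attempt to get argmax of an empty sequence
```

```bash
cat >> h.py <<'E'
PSI=.13; O=np.array([.611,.1181]); R=np.array([[np.cos(PSI),-np.sin(PSI)],[np.sin(PSI),np.cos(PSI)]])
def W(x,y,z): return [*(O+R@np.array([x,y])/1000),z/1000]   # viewer mm -> world
def loc(): p=np.array(read_eef_pos()); return (R.T@(p[:2]-O)*1000).round(1),round(p[2]*1000,1)
def F(): return R.T@np.array(read_force())[:2]
E
python3 - <<'E'
from h import *
move_pose(W(35,-52,110),ori(PSI))
move_l(W(35,-52,53),feed=.08); f0=F(); print(loc(),f0)
for y in [-44,-36,-20,-8,-2,1,3,4.5,6,7.5,9,10.5,12,13.5,15]:
    move_l(W(35,y,53),feed=.05); f=F()-f0; print(y,loc(),f.round(2))
    if f[1]<-7: break
print(read_time())
E
```

```text
(array([ 35.3, -52. ]), np.float64(53.3)) [-0.42152734  0.4524123 ]
-44 (array([ 35.1, -43.5]), np.float64(53.3)) [ 0.12 -0.53]
-36 (array([ 35. , -35.6]), np.float64(53.0)) [ 0.99 -0.1 ]
-20 (array([ 35. , -19.7]), np.float64(53.0)) [ 0.36 -0.3 ]
-8 (array([35. , -7.7]), np.float64(53.0)) [ 0.15 -0.25]
-2 (array([35. , -1.7]), np.float64(53.0)) [2.01 0.22]
1 (array([35. ,  1.1]), np.float64(53.0)) [ 0.55 -0.04]
3 (array([35.,  3.]), np.float64(53.0)) [ 0.19 -0.8 ]
4.5 (array([35. ,  4.6]), np.float64(53.0)) [ 0.85 -0.32]
6 (array([35. ,  6.1]), np.float64(53.0)) [0.34 0.04]
7.5 (array([35. ,  7.6]), np.float64(53.0)) [ 0.   -0.44]
9 (array([35. ,  9.1]), np.float64(53.0)) [1.12 0.31]
10.5 (array([35. , 10.6]), np.float64(53.0)) [-0.39 -0.9 ]
12 (array([35. , 12.1]), np.float64(53.0)) [-0.69 -0.81]
13.5 (array([35. , 13.6]), np.float64(53.0)) [ 1.08 -1.46]
15 (array([35. , 15.1]), np.float64(53.0)) [ 0.65 -0.66]
10.8917
```

```bash
python3 - <<'E'
from h import *
a=get_image("side")[0][150:270,150:330]; b=get_image("wrist")[0][100:384,130:400]
a=cv2.resize(a,None,fx=2.2,fy=2.2,interpolation=2); b=b[:264]; 
cv2.imwrite("pics/c1.png",np.hstack([a,b])[:,:,::-1])
for c in("side","top"):
  for r in mark_of(c,"shutter_tab")[:2] if c=="side" else []: print(r, at_z(c,r["uv"],.058))
E
```

```text
{'uv': [233.7, 200.8], 'conf': 0.73} [0.64946429 0.10376688 0.058     ]
```

View pics/c1.png

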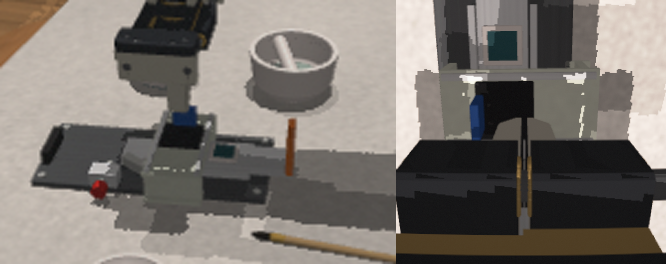

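```bash
python3 - <<'E'
from h import *
def proj(cam,p):
    c=get_calibration(cam); Rm=cv2.Rodrigues(np.array(c["rotation"],float))[0]
    q=Rm.T@(np.array(p)-c["origin"]); s=q[:2]/q[2]; s=s*(1+c["k1"]*(s@s)); return (s*c["fx"]+[c["cx"],c["cy"]]).round(1),q[2].round(3)
tcp=read_eef_pos(); print(tcp, read_tool_rot(), read_finger_gap())
for cam in("side","wrist"):
    print(cam,"origin",get_calibration(cam)["origin"])
    print(" tcp",proj(cam,tcp)," tab0 mid",proj(cam,W(35,-18,58)),"tab open",proj(cam,W(35,24,58)),"window",proj(cam,W(35,0,40)))
im,d=get_image("side"); print(d[185:215:3,226:244:3].round(3))
h=cv2.cvtColor(im,cv2.COLOR_RGB2HSV)
m=cv2.inRange(h,(110,150,40),(130,255,255)); v,u=np.where(m[180:220,210:260]); 
P=np.array([at_depth("side",(a+210,b+180),d) for a,b in zip(u,v)]); print(len(P),[((R.T@(p[:2]-O))*1000).round(0).tolist()+[round(p[2]*1000)] for p in P[::6]])
cv2.imwrite("pics/c2.png",cv2.resize(im[150:250,180:290],None,fx=6,fy=6,interpolation=2)[:,:,::-1])
E
```

```text
[0.64376683 0.13748651 0.05300537] [ 2.04009658e-01 -3.13495681e+00 -3.03708797e-06] 0.00014638717670279112
side origin [0.409269   0.79502209 0.5415489 ]
 tcp (array([231.6, 210.8]), np.float64(0.848))  tab0 mid (array([234.1, 201.1]), np.float64(0.873)) tab open (array([230.8, 211.2]), np.float64(0.838)) window (array([233. , 211.7]), np.float64(0.868))
wrist origin [0.57362905 0.12792622 0.25011258]
 tcp (array([258.4, 215. ]), np.float64(0.209))  tab0 mid (array([209.5, 217.5]), np.float64(0.204)) tab open (array([271.8, 217.5]), np.float64(0.204)) window (array([237.9, 209. ]), np.float64(0.221))
[[0.713 0.71  0.71  0.711 0.708 1.049]
 [0.796 0.795 0.797 0.818 0.711 1.035]
 [0.802 0.802 0.799 0.822 1.023 1.024]
 [0.809 0.807 0.807 0.825 1.007 1.009]
 [0.813 0.811 0.808 0.831 0.995 0.996]
 [0.906 0.824 0.821 0.83  0.865 0.983]
 [0.9   0.875 0.875 0.873 0.871 0.9  ]
 [0.88  0.876 0.878 0.876 0.875 0.889]
 [0.871 0.873 0.874 0.87  0.87  0.87 ]
 [0.862 0.862 0.862 0.86  0.86  0.861]]
9 [[30.0, -16.0, 66], [32.0, -14.0, 52]]
```

View pics/c2.png

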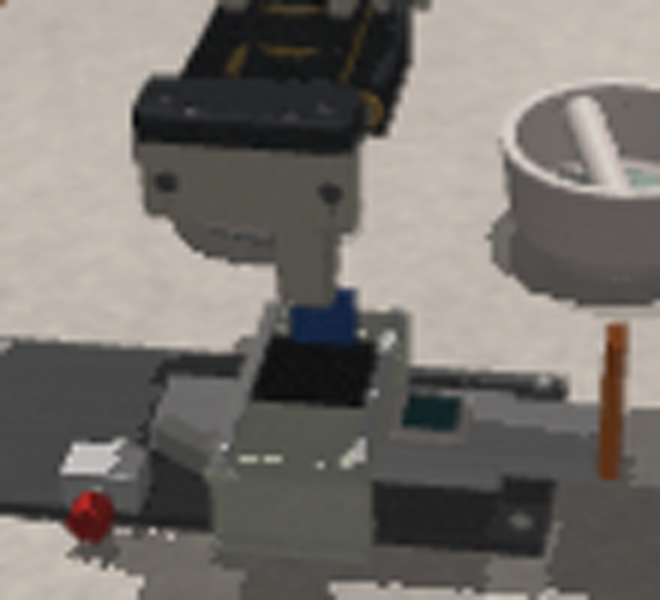

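```bash
python3 - <<'E'
from h import *
im,d=get_image("side")
for v in range(190,204):
    print(v,[((R.T@((p:=at_depth("side",(u,v),d))[:2]-O))*1000).round(0).tolist()+[round(p[2]*1000)] for u in (229,232,234)])
wi,wd=get_image("wrist"); print(wd[205:235:2,252:266:2].round(3))
E
```

```text
190 [[36.0, 29.0, 118], [29.0, 29.0, 118], [26.0, 24.0, 115]]
191 [[36.0, 30.0, 116], [29.0, 29.0, 116], [26.0, 24.0, 113]]
192 [[35.0, 31.0, 114], [29.0, 30.0, 114], [26.0, 24.0, 111]]
193 [[36.0, 31.0, 111], [30.0, 28.0, 110], [26.0, 26.0, 109]]
194 [[36.0, 31.0, 109], [29.0, 30.0, 109], [25.0, 28.0, 108]]
195 [[36.0, 30.0, 106], [29.0, 30.0, 106], [26.0, 26.0, 104]]
196 [[36.0, 31.0, 104], [30.0, 30.0, 103], [26.0, 26.0, 101]]
197 [[36.0, 30.0, 100], [29.0, 31.0, 102], [26.0, 26.0, 99]]
198 [[37.0, 29.0, 97], [30.0, 29.0, 98], [26.0, 27.0, 96]]
199 [[37.0, 30.0, 95], [30.0, 28.0, 94], [25.0, 29.0, 95]]
200 [[38.0, 22.0, 87], [31.0, 23.0, 88], [26.0, 25.0, 90]]
201 [[47.0, -15.0, 60], [40.0, -15.0, 60], [34.0, -13.0, 61]]
202 [[46.0, -13.0, 58], [40.0, -16.0, 56], [35.0, -14.0, 58]]
203 [[47.0, -13.0, 55], [40.0, -15.0, 54], [35.0, -14.0, 55]]
[[0.217 0.217 0.216 0.218 0.217 0.217 0.218]
 [0.217 0.218 0.218 0.218 0.218 0.217 0.218]
 [0.219 0.218 0.217 0.218 0.218 0.218 0.218]
 [0.218 0.218 0.218 0.219 0.219 0.219 0.218]
 [0.219 0.219 0.219 0.219 0.218 0.219 0.219]
 [0.218 0.219 0.221 0.219 0.219 0.219 0.219]
 [0.22  0.219 0.22  0.219 0.219 0.219 0.22 ]
 [0.174 0.174 0.22  0.219 0.22  0.175 0.174]
 [0.172 0.17  0.176 0.175 0.175 0.169 0.171]
 [0.168 0.168 0.171 0.173 0.172 0.168 0.168]
 [0.165 0.164 0.169 0.169 0.17  0.165 0.165]
 [0.162 0.162 0.166 0.166 0.166 0.163 0.162]
 [0.16  0.16  0.164 0.163 0.164 0.159 0.159]
 [0.158 0.156 0.16  0.161 0.161 0.158 0.158]
 [0.154 0.155 0.158 0.158 0.158 0.155 0.155]]
```

```bash
python3 - <<'E'
from h import *
cal=get_calibration("wrist"); wi,wd=get_image("wrist")
f=lambda p:((R.T@(p[:2]-O))*1000).round(1).tolist()+[round(p[2]*1000,1)]
for v in (218,219,220,221,223): print(v,[f(at_depth("wrist",(u,v),wd,cal)) for u in (252,258,264)])
im,d=get_image("side"); print("lowest of wide part")
for v in range(180,200,2): print(v,[f(at_depth("side",(u,v),d)) for u in (206,212,218,223)])
E
```

```text
218 [[25.9, 11.1, np.float64(83.4)], [41.0, 14.7, np.float64(42.8)], [26.2, 18.2, np.float64(82.8)]]
219 [[26.1, 11.2, np.float64(84.6)], [41.5, 14.7, np.float64(43.5)], [25.5, 18.1, np.float64(86.4)]]
220 [[25.5, 11.2, np.float64(88.0)], [42.7, 14.7, np.float64(42.3)], [25.7, 18.1, np.float64(87.4)]]
221 [[25.6, 11.3, np.float64(89.3)], [27.5, 14.7, np.float64(84.3)], [25.4, 18.0, np.float64(89.7)]]
223 [[25.4, 11.3, np.float64(92.8)], [27.6, 14.6, np.float64(87.2)], [25.2, 18.0, np.float64(93.4)]]
lowest of wide part
180 [[64.8, 99.0, np.float64(181.3)], [52.2, 101.4, np.float64(183.7)], [40.3, 101.9, np.float64(184.9)], [30.9, 100.3, np.float64(184.7)]]
182 [[64.5, 101.3, np.float64(178.2)], [52.9, 100.2, np.float64(178.5)], [40.5, 102.0, np.float64(180.5)], [31.3, 99.6, np.float64(179.8)]]
184 [[65.1, 100.2, np.float64(172.9)], [53.1, 100.5, np.float64(174.1)], [41.4, 99.6, np.float64(174.5)], [31.3, 100.3, np.float64(175.8)]]
186 [[145.8, -169.7, np.float64(-0.2)], [53.7, 99.3, np.float64(168.8)], [41.4, 100.3, np.float64(170.4)], [31.3, 101.2, np.float64(171.8)]]
188 [[143.7, -161.1, np.float64(-1.5)], [126.5, -161.5, np.float64(-0.3)], [104.4, -142.9, np.float64(12.8)], [89.7, -140.1, np.float64(15.7)]]
190 [[140.7, -149.5, np.float64(-0.7)], [123.3, -148.7, np.float64(1.2)], [106.9, -151.1, np.float64(1.1)], [93.5, -154.5, np.float64(0.1)]]
192 [[138.1, -139.0, np.float64(-0.5)], [121.8, -141.8, np.float64(-0.9)], [105.0, -142.4, np.float64(0.1)], [91.8, -146.3, np.float64(-1.2)]]
194 [[135.4, -128.4, np.float64(-0.2)], [119.4, -131.6, np.float64(-0.8)], [103.3, -134.5, np.float64(-1.3)], [89.6, -135.7, np.float64(-0.9)]]
196 [[133.0, -119.0, np.float64(-0.5)], [116.8, -120.9, np.float64(-0.3)], [100.2, -121.2, np.float64(0.9)], [87.1, -124.3, np.float64(0.1)]]
198 [[131.2, -111.5, np.float64(-2.0)], [114.6, -111.5, np.float64(-0.5)], [98.0, -111.5, np.float64(1.0)], [85.2, -115.1, np.float64(-0.2)]]
```

```bash
python3 - <<'E'
from h import *
move_l(W(35,-52,53),feed=.12)
move_l(W(35,-52,20),feed=.08); f0=F(); print(loc(),f0)
for y in [-38,-28,-18,-8,-2,1,3,4.5,6,7.5,9,10.5,12,13.5]:
    move_l(W(35,y,20),feed=.05); f=F()-f0; print(y,loc(),f.round(2))
    if f[1]<-7: break
print(read_time())
r=mark_of("side","shutter_tab") if get_image("side") else 0
a=get_image("side")[0]; cv2.imwrite("pics/c3.png",cv2.resize(a[150:250,180:290],None,fx=5,fy=5,interpolation=2)[:,:,::-1])
E
```

```text
(array([ 34.9, -51.9]), np.float64(19.6)) [ 0.12751687 -0.48972514]
-38 (array([ 35.1, -37.6]), np.float64(20.2)) [ 0.01 -0.06]
-28 (array([ 35. , -27.6]), np.float64(20.0)) [0.58 0.2 ]
-18 (array([ 35. , -17.6]), np.float64(20.0)) [-0.28  0.72]
-8 (array([35.1, -7.6]), np.float64(20.0)) [-0.55 -0.5 ]
-2 (array([35. , -1.6]), np.float64(20.0)) [0.06 0.84]
1 (array([35. ,  1.2]), np.float64(20.0)) [0.05 0.8 ]
3 (array([35. ,  3.1]), np.float64(20.0)) [0.35 1.77]
4.5 (array([35. ,  4.6]), np.float64(20.0)) [-0.8 -1. ]
6 (array([35. ,  5.4]), np.float64(20.0)) [-0.98 -3.75]
7.5 (array([35. ,  5.6]), np.float64(20.1)) [ -0.6  -11.05]
15.5583
```

View pics/c3.png

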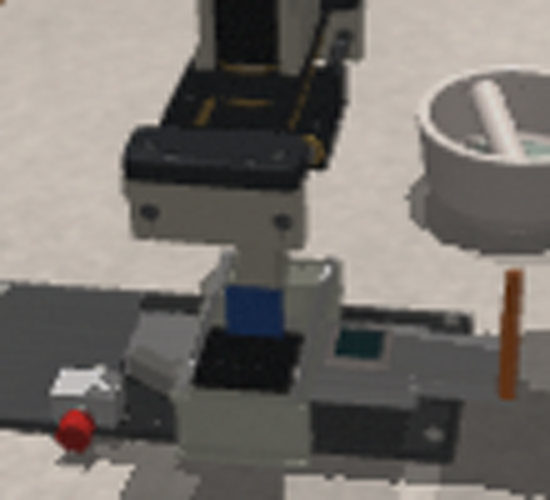

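```bash
python3 - <<'E'
from h import *
move_l(W(35,-6,20),feed=.08); move_l(W(35,-6,80),feed=.15)
move_l(W(-112,0,80),feed=.2); move_l(W(-112,0,10),feed=.1); f0=F(); print(loc(),f0)
for x in [-90,-70,-50,-35,-26,-22,-20,-19,-18,-17,-16,-15,-14,-13,-12]:
    move_l(W(x,0,10),feed=.06); f=F()-f0; print(x,loc(),f.round(2))
    if f[0]<-18: break
print(read_time())
E
```

```text
(array([-111.6,   -0. ]), np.float64(10.4)) [0.03436183 0.05676101]
-90 (array([-90.2,  -0. ]), np.float64(9.9)) [-2.82  0.32]
-70 (array([-70.7,   0.2]), np.float64(9.8)) [-6.14  2.8 ]
-50 (array([-49.7,  -0.2]), np.float64(10.1)) [-0.3  -0.02]
-35 (array([-35.8,   0. ]), np.float64(9.9)) [-6.32 -0.03]
-26 (array([-27. ,   0.1]), np.float64(9.8)) [-6.64  1.55]
-22 (array([-23.2,   0.1]), np.float64(9.7)) [-6.66  0.42]
-20 (array([-21.3,   0.2]), np.float64(9.7)) [-6.64  1.63]
-19 (array([-20.4,   0.2]), np.float64(9.7)) [-7.72  2.16]
-18 (array([-19.3,   0.2]), np.float64(9.7)) [-6.82  1.13]
-17 (array([-18.4,   0.2]), np.float64(9.7)) [-7.73  1.32]
-16 (array([-18.2,   0.2]), np.float64(9.7)) [-11.23   2.3 ]
-15 (array([-18.2,   0.2]), np.float64(9.7)) [-17.09   2.2 ]
-14 (array([-18.2,   0.2]), np.float64(9.7)) [-21.73   1.02]
22.4917
```

End stop reached (position stalled at -18.2 mm as predicted). Release and check.

```bash
python3 - <<'E'
from h import *
move_l(W(-100,0,10),feed=.15); move_l(W(-115,0,80),feed=.15); move_l(W(-130,0,200),feed=.2); pause(.5)
for cam,k in (("side",5),("top",5)):
    im,d=get_image(cam)
    for n,z in (("shutter_tab",.058),("slide_tab",.045),("sample",.024)):
        for r in mark_of(cam,n)[:1]: print(cam,n,round(r["conf"],2),(R.T@(at_z(cam,r["uv"],z)[:2]-O)*1000).round(1))
    for n in ("ochre_dish","teal_dish","mortar","brush"):
        for r in mark_of(cam,n)[:1]: print(cam,n,round(r["conf"],2),at_z(cam,r["uv"],0).round(3))
    c=im[150:250,170:300] if cam=="side" else im[120:240,170:320]
    cv2.imwrite(f"pics/f_{cam}.png",cv2.resize(c,None,fx=5,fy=5,interpolation=2)[:,:,::-1])
print(read_time(),read_force())
E
```

```text
side shutter_tab 0.68 [33.  25.5]
side slide_tab 0.93 [-32.  -10.8]
side sample 0.69 [-4.8 27.8]
side ochre_dish 0.92 [0.627 0.328 0.   ]
side teal_dish 0.88 [ 0.726 -0.04   0.   ]
side mortar 0.87 [ 0.562 -0.052  0.   ]
side brush 0.56 [0.449 0.211 0.   ]
top sample 0.93 [38.4  6. ]
top ochre_dish 0.62 [0.631 0.338 0.   ]
top teal_dish 0.94 [ 0.732 -0.051  0.   ]
top mortar 0.96 [ 0.563 -0.066  0.   ]
25.9 [ 0.48415586  0.12241003 -0.62680523]
```

View pics/f_side.png

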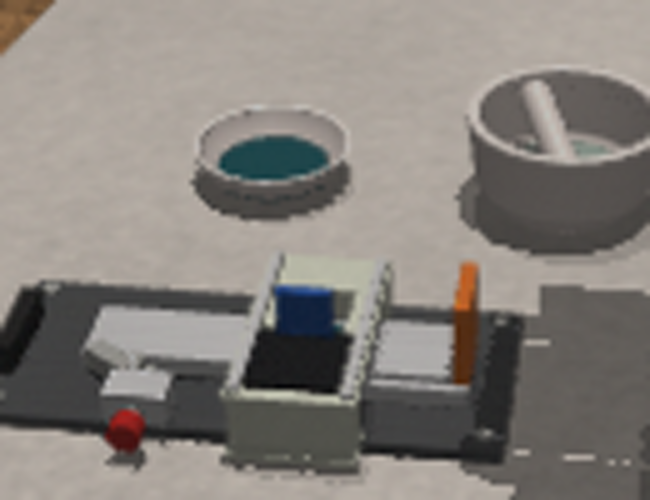

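View pics/f_top.png

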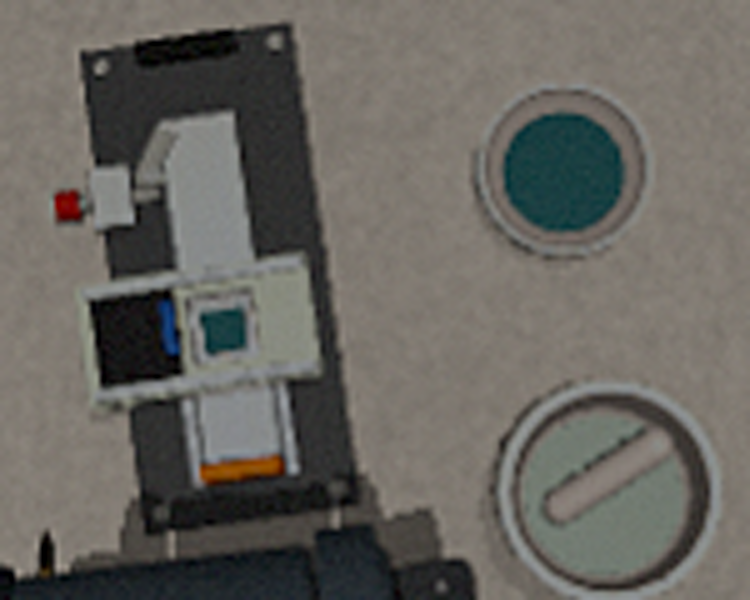

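The top view shows the shutter open and the teal tile centred in the window (crop 222,330). The pin is seated behind the tooth (crop 150,190), and the dishes and mortar have not moved.

```bash
python3 -c "
from rig import *
print(sign_off())"
```

```text
the job is handed in; nothing more can be done
None
```

The job is handed in: the shutter is fully open, the slide was pushed to its end stop and sprang back onto the pin with the teal tile under the window, and the last camera check showed the dishes, mortar and brush where they started.

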